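# Third hand at the pressing jig

### The arm

A 7-joint arm with a two-finger parallel gripper is mounted at the origin on the work surface; the furniture and walls round the work are solid. World frame = base frame: x ahead of the robot, y to its left, z up, the work surface at z = 0. Lengths are in m, angles in rad, forces in N, time in s.
With the tool pointing down it reaches from about 0.425 to 0.875 m from the base axis. Payload 4.7 kg.
Tool frame: the origin (TCP) lies midway between the tips of the shut fingers; the grasp point (between the pads) lies 19 mm behind it; z points along the fingers, x is the direction in which the jaws open and shut, and the axes are right-handed (so a half turn about z gives the same grasp; the last joint's range is limited). The gripper opens to 87 mm and grips with 3 to 60 N. Pads are 19 mm wide; open, the fingers measure 117 mm over their backs; the gripper's body (75 mm by 190 mm) begins 51 mm behind the grasp point.
Start: joints at [1.263, 0.321, -0.07, 1.45, 0.023, 1.371, -0.057], TCP at [0.206, -0.617, 0.196] pointing down, gripper open.
Joint ranges: [-2.86, 2.86], [-0.3, 2.09], [-1.38, 1.24], [0.06, 2.45], [-1.56, 4.7], [0.09, 2.05], [-2.69, 2.69]. Speed limits (rad/s): [2.57, 2.57, 3.14, 3.14, 3.14, 3.14, 3.14].

### API

Orientations are given as a rotation vector (axis times angle).
In Python, from bench import get_state, eyes, ticket gives the robot as it stands.
- The arm moves only by the tool carry_out, never from a script. Its argument "motion" is a list of rows, each a list of 2 entries, a list of its own where there are three numbers: the shift along the world's x, y, z in m, then the turn about the world's z in rad. A call has 1 to 20 rows; each row is the pose to reach, as a shift and turn from the pose commanded when the call began; what a row does not reach only later rows make up. A row lasts 1/10 s, in which the tool goes at most 50 mm and 8.59 degrees, less where a joint would pass 70% of its speed; a pose out of reach is approached as far as the arm can. A call with a gripper value outside its range is refused whole. "grip" is the gripper command: -1 is fully open, 1 is shut, values between are in proportion, set as the call begins (left out, the last holds). The fingers move at their own pace and stop on an object; "squeeze" is the grip in N (left out, the last holds). Time passes only in rows, so rows that repeat a pose let the fingers close. It gives the time, the measured TCP pose, the force and the opening at its end, in the units of the state.
- get_state(): the state, without advancing time (a new reading comes with each control period).
- eyes.get_image(name): name is "side" or "top"; returns a dict with "pixels" (420x560x3 uint8, blue, green, red), "mtx" (3x3 intrinsics, pixels), "dist_coeffs" ([k1, k2, p1, p2, k3] as OpenCV has them; the pictures are not rectified), "extrinsics" (4x4, takes a point from camera to world coordinates). Camera axes: x right, y down, z forward; pixel columns grow to the right and rows downward; lengths in m; the calibration is good to about 2 mm. A picture is of the moment at which its call begins. There is no depth.
- ticket.close_job(): hands the job in, once; it reports no verdict.
The state is a dict: "time": time; "joint_positions": joint angles; "qd": joint speeds; "joint_torque": joint torques, N m; "position": TCP position; "tool_rot": TCP orientation; "ft_force": force on the tool from outside, world axes, zero at the start; "torque": the same for the moment, N m; "grip_width": opening from 0.0 (shut) to 1.0 (fully open).
Only numpy, scipy, OpenCV 4.12 (cv2) and the standard library are available. Lean on these libraries where they do the work, as an engineer would, in place of code of your own. Each camera call takes 0.05 s, during which the arm holds its last target. There are 200 camera calls.

### The job

Be my third hand: lay the pale wooden block flat on the jig's plywood bed, lengthwise between the two black lines, and push its end squarely against the sprung cork pad until the pointer stands in the green field of the scale. Hold it there steadily for three seconds while I screw a bracket to it, and finish while still holding it pressed like that: do not let go. Never drive the pad back to its stop at the end of the red field, and leave the sanding block, the yellow tape and the wooden ring where they are.

Things in the scene. Friction and masses are not known exactly. Their poses are not given: they have to be found in the camera images.
- pale_block: loose pale wooden block, 45 x 85 x 28 mm, about 0.09 kg, lying flat on the bench; origin at the centre of its underside, x across its 45 mm width, y along its 85 mm length, z up. It has to be pressed endways, with its y along the jig's x (either end first).
- jig: pressing jig screwed to the bench: plywood bed 250 (x) x 160 (y) x 12 mm; origin under the bed's centre, at bench height. x points from the open end (robot's side) to the pad, the pushing direction; y across; z up. Two black lines run along x at y = -30.5 and +30.5 mm; the block's origin should end within 10 mm of their middle. The bed is clear between open end and pad.
- scale (a point): middle of the green field of the scale on top of the aluminium spring housing, 46 mm above the bench at jig x = 96, y = 0 mm. The housing spans jig x = 78 to 122 mm and is 130 mm wide. The scale's fields lie one behind the other along x, 12 mm each: white (near the pad), green, red.
- work_spot (a point): centre of the top face of the jig's bed (jig x = y = 0, 12 mm above the bench); when the pad is pressed to the middle of the green field by the block's end, the block's origin is 4.5 mm short of this point (toward the open end). A wall shelf hangs above the bench left behind the work (x over 0.5, y over 0.3): keep the wrist clear of it when swinging in from the left.
- pad: cork pad, 90 mm wide (y), from 13 to 43 mm above the bench, on the front of a sprung steel plate 110 mm wide; origin at the middle of its lower edge in the front face that the block touches (12 mm above the bench). Same axes as the jig. At rest this face is at jig x = +20 mm; it slides in +x.
- press_plate (a joint): travel in m of the sprung plate with pad and pointer: 0 at rest, grows as the pad is pushed in jig +x, stop at 0.036. The spring gives 500 N/m with no preload (0.018 m = 9 N). The black pointer's tip is over white from 0 to 0.012, green from 0.012 to 0.024, red from 0.024 to 0.036.
- sanding_block: loose darker red-brown wooden sanding block, 62 x 120 x 30 mm, a bystander; origin at the centre of its underside
- yellow_tape: loose roll of yellow tape lying flat, 75 mm across, 22 mm high, a bystander; origin at the centre of its underside
- wood_ring: loose turned wooden ring lying flat, 44 mm across, 18 mm high, a bystander; origin at the centre of its underside
Things that resemble listed ones, but are neither listed nor needed, are in the scene too. Leave any blue look-alike of the pale_block alone.

How it is judged:
On the way:
1. the block, flat on the bed between the lines, is pressed endways on the pad with the pointer in the green field, steadily for 2 s (value of joint press_plate between 0.012 and 0.024 m and contact force between pale_block and pad between 4 and 16 N and contact force between the fingers and pale_block above 2 N and z of pale_block in the frame of jig between 0.008 and 0.02 m and y of pale_block in the frame of jig between -0.01 and 0.01 m and angle between the y axis of pale_block and the x axis of jig, either way round below 0.14 rad and angle between pale_block's own z axis and vertical below 0.12 rad and velocity of joint press_plate between -0.01 and 0.01 m/s and linear speed of pale_block below 0.02 m/s), for 2 s.
At the end, for the whole second after the job is handed in: Still held flat on the bed (within 8 mm, tilt under 0.12 rad), lengthwise within 0.14 rad of the jig's x and 10 mm of the middle between the lines, the block presses the pad with 4 to 16 N, the plate's travel is 12 to 24 mm (green), and all is at rest (all of step 1); the arm keeps its last pose, push and grip.
It fails at once if the pad is driven back to its stop (value of joint press_plate above 0.034 m).
It fails at once if the sanding block is moved by more than 30 mm (distance of sanding_block from where it was at the start of the episode above 0.03 m).
It fails at once if the roll of tape is moved by more than 30 mm (distance of yellow_tape from where it was at the start of the episode above 0.03 m).
It fails at once if the wooden ring is moved by more than 30 mm (distance of wood_ring from where it was at the start of the episode above 0.03 m).
It also fails if it takes over 54 s, if anything falls off the work surface, if the arm or the gripper's body presses on something with over 40 N, if the wrist force passes 120 N, or if a joint passes its speed limit or range.

## Working session

There is one attempt and no reset: what is moved stays moved. The work goes in short steps, Python scripts to look and compute and a tool call to move; the robot and the scene stay as the last step left them, time stands still between calls to the robot, and variables do not carry over. Pictures are saved under pics/ and viewed, about 8 in all and at most 12, crops included, and the job is handed in when it is done.

Besides the shell and the picture viewer there is one more tool, called after "Emit:" by a JSON object that holds its "api" and its "payload". carry_out: Moves the arm, as the interface text tells. Its arguments: {"type":"object","properties":{"motion":{"type":"array","items":{"type":"array"}},"grip":{"type":"number"},"squeeze":{"type":"number"}},"required":["motion"]}

```bash
mkdir -p pics; cat > h.py <<'E'
import numpy as np, cv2
from bench import get_state, eyes, ticket
def snap(n,f):
    d=eyes.get_image(n); cv2.imwrite(f'pics/{f}.png',d['pixels']); np.savez(f'pics/{f}.npz',**{k:np.array(d[k]) for k in d}); return d
def load(f): return dict(np.load(f'pics/{f}.npz'))
def ray(d,uv):
    p=cv2.undistortPoints(np.array([uv],float).reshape(-1,1,2),d['mtx'],d['dist_coeffs']).reshape(-1,2)
    E=d['extrinsics']; r=np.c_[p,np.ones(len(p))]@E[:3,:3].T
    return E[:3,3],r
def onz(d,uv,z):
    o,r=ray(d,uv); return o+r*((z-o[2])/r[:,2])[:,None]
def tri(obs):
    A=np.zeros((3,3));b=np.zeros(3)
    R=[]
    for d,uv in obs:
        o,r=ray(d,[uv]); r=r[0]/np.linalg.norm(r[0]); P=np.eye(3)-np.outer(r,r); A+=P;b+=P@o; R.append((P,o))
    x=np.linalg.solve(A,b); return x,[np.linalg.norm(P@(x-o)) for P,o in R]
def proj(d,X):
    E=np.linalg.inv(d['extrinsics']); return cv2.projectPoints(np.array(X,float).reshape(-1,1,3),cv2.Rodrigues(E[:3,:3])[0],E[:3,3],d['mtx'],d['dist_coeffs'])[0].reshape(-1,2)
E
python3 - <<'E'
from h import *
a=snap('side','s0');b=snap('top','t0')
for d in(a,b):print(np.round(d['extrinsics'],3).tolist(),np.round(d['mtx'],1).tolist(),d['dist_coeffs'])
print(get_state())
E
```

```text
[[-0.97, -0.158, 0.185, 0.351], [-0.243, 0.639, -0.73, 0.634], [-0.003, -0.753, -0.659, 0.684], [0.0, 0.0, 0.0, 1.0]] [[403.7, 0.0, 277.7], [0.0, 403.7, 213.7], [0.0, 0.0, 1.0]] [-0.06797715  0.          0.          0.          0.        ]
[[0.007, -0.994, 0.11, 0.407], [-1.0, -0.006, 0.007, -0.072], [-0.007, -0.11, -0.994, 1.306], [0.0, 0.0, 0.0, 1.0]] [[528.3, 0.0, 279.5], [0.0, 528.3, 203.5], [0.0, 0.0, 1.0]] [0.03118874 0.         0.         0.         0.        ]
{'time': 0.1, 'joint_positions': array([ 1.26308204,  0.32170028, -0.07009081,  1.45155687,  0.02261675,
        1.3708083 , -0.05689164]), 'qd': array([ 9.55971833e-05, -1.81128077e-03,  8.48030253e-04, -4.35447893e-03,
       -3.31583467e-04, -1.16613951e-03, -1.27639431e-03]), 'joint_torque': array([-6.05891219e-04, -4.92569876e+01, -4.06411244e-01, -3.13399208e+01,
       -6.41270215e-02,  3.94861191e-02,  8.20253331e-05]), 'position': array([ 0.20536421, -0.61613228,  0.19540059]), 'tool_rot': array([-2.54796588e+00,  1.83625861e+00,  2.24367912e-03]), 'ft_force': array([ 0.38007442, -0.38054639,  0.02340333]), 'torque': array([-0.0305381 , -0.00680194,  0.01546158]), 'grip_width': 1.0001671088365611}
```

View pics/s0.png

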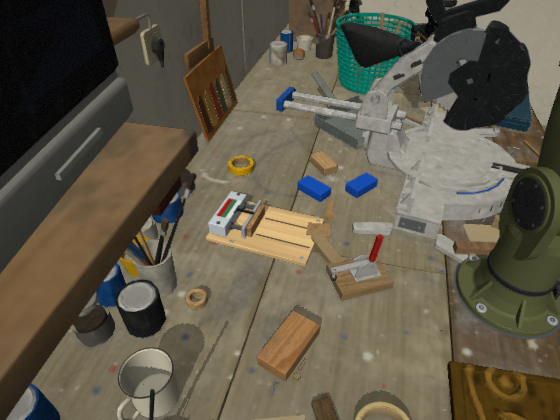

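View pics/t0.png

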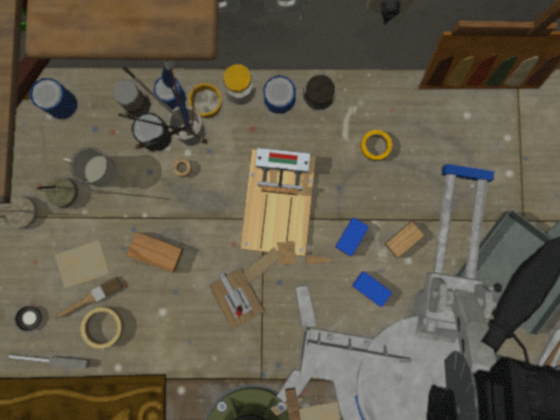

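```bash
python3 - <<'E'
from h import *
s,t=load('s0'),load('t0')
up=lambda im,x,y,w,h,k:cv2.resize(im[y:y+h,x:x+w],None,fx=k,fy=k,interpolation=cv2.INTER_CUBIC)
A=up(t['pixels'],230,140,200,140,4)
cv2.imwrite('pics/ct.png',A)
B=up(s['pixels'],200,140,200,140,4)
cv2.imwrite('pics/cs.png',B)
print(proj(t,[[.206,-.617,.196],[0,0,0],[.206,-.617,.35]]),proj(s,[[.206,-.617,.196]]))
for n,p in dict(pale=(405,239),ring=(182,168),tape=(377,145),sand=(155,252),jig=(280,200),sawA=(440,310),rail=(462,220),railtop=(468,172)).items(): print(n,onz(t,[p],.02)[0].round(3))
E
```

```text
[[552.87033132 365.04426346]
 [251.5236316  435.92226674]
 [598.69311154 382.63279309]] [[424.39643287  79.26735446]]
pale [ 0.465 -0.367  0.02 ]
ring [0.636 0.179 0.02 ]
tape [ 0.697 -0.302  0.02 ]
sand [0.43  0.239 0.02 ]
jig [ 0.558 -0.063  0.02 ]
sawA [ 0.297 -0.446  0.02 ]
rail [ 0.512 -0.505  0.02 ]
railtop [ 0.63  -0.523  0.02 ]
```

View pics/ct.png

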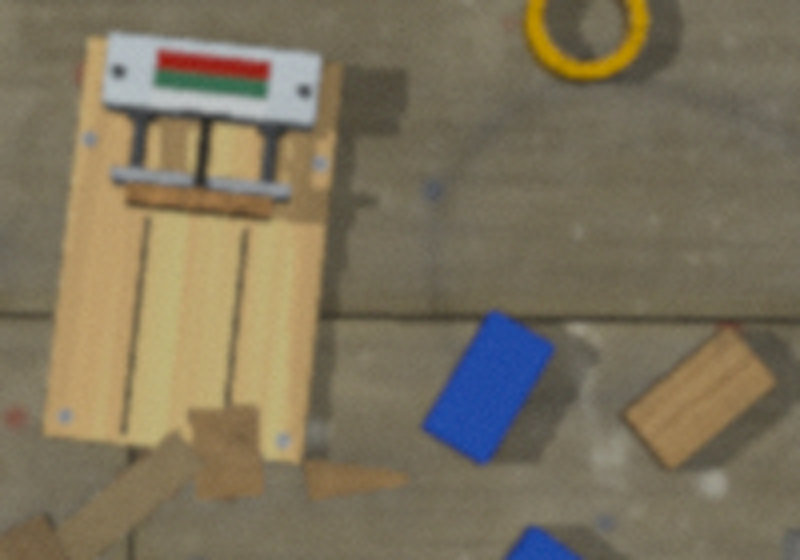

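View pics/cs.png

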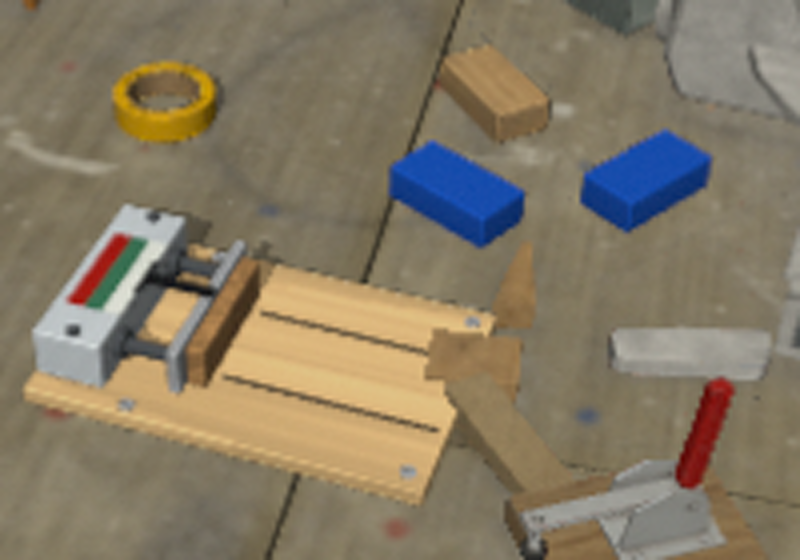

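The top view shows these candidates: the pale block at (405,239), two blue look-alikes at (352,236) and (372,289), thin offcuts at about (285,252), and the red-brown sanding block at (155,252). I choose (405,239). It's plain wood and block-shaped, and the close crops agree. The saw stands between the arm and the block, so I'll measure and look at the saw.

```bash
python3 - <<'E'
from h import *
s,t=load('s0'),load('t0')
T=lambda x,y:(230+x/4-.4,140+y/4-.4); S=lambda x,y:(200+x/4-.4,140+y/4-.4)
pt=[T(728,328),T(775,380),T(670,467),T(624,412)]; ps=[S(443,60),S(490,43),S(550,97),S(497,113)]
for a,b in zip(pt,ps):
  x,e=tri([(t,a),(s,b)]); print(x.round(4),np.round(e,4))
def rect(P):
  c=P.mean(0); l=(P[0]+P[1]-P[2]-P[3])[:2]/2; w=(P[0]+P[3]-P[1]-P[2])[:2]/2
  print('c',c.round(4),'len',np.linalg.norm(l),np.degrees(np.arctan2(l[1],l[0])),'w',np.linalg.norm(w),np.degrees(np.arctan2(w[1],w[0])))
rect(onz(t,pt,.028)); rect(onz(s,ps,.028))
# jig lines: ends far/near, left(+y), right
lt=[T(149,217),T(246,229),T(227,405),T(124,432)]
P=onz(t,lt,.012); print('lines t',P.round(4).tolist()); 
ls=[S(222,377),S(262,313),S(427,352),S(438,430)]
Q=onz(s,ls,.012); print('lines s',Q.round(4).tolist())
# bed corners near L, near R(hidden), screw; housing top corners
for nm,c in dict(bedNL=((45,437),(420,500)),bedNR=((301,462),(494,316)),screwNL=((65,416),(408,471)),screwNR=((284,440),(473,321)),housFL=((106,33),(38,332)),housFR=((322,52),(132,208)),gr_c=((212,83),(117,272)),offcutcorner=((190,410),(428,330))).items():
  x,e=tri([(t,T(*c[0])),(s,S(*c[1]))]); print(nm,x.round(4),np.round(e,4))
a=cv2.resize(t['pixels'][200:420,400:560],None,fx=2.5,fy=2.5); b=cv2.resize(s['pixels'][0:220,270:430+130],None,fx=1.4,fy=1.4)
H=max(a.shape[0],b.shape[0]); I=np.zeros((H,a.shape[1]+b.shape[1],3),np.uint8); I[:a.shape[0],:a.shape[1]]=a; I[:b.shape[0],a.shape[1]:]=b
I=np.clip(I.astype(float)*1.6,0,255).astype(np.uint8)
cv2.imwrite('pics/saw.png',cv2.resize(I,(min(800,I.shape[1]),min(550,H)))); print(I.shape)
E
```

```text
[ 0.5072 -0.3829  0.0231] [0. 0.]
[ 0.476  -0.4096  0.0264] [0.0002 0.0002]
[ 0.4226 -0.3453  0.0286] [0.0004 0.0004]
[ 0.456  -0.3186  0.0268] [0.0003 0.0003]
c [ 0.4653 -0.3637  0.028 ] len 0.08206551978647918 -50.80442003057599 w 0.04195408130920825 40.42839533788688
c [ 0.465  -0.3614  0.028 ] len 0.07902716281593111 -49.08752306146033 w 0.04420160909869131 43.606647526399406
lines t [[0.5744, -0.0308, 0.012], [0.5673, -0.0907, 0.012], [0.4589, -0.0796, 0.012], [0.442, -0.0168, 0.012]]
lines s [[0.5745, -0.0271, 0.012], [0.5665, -0.0883, 0.012], [0.4596, -0.0781, 0.012], [0.4408, -0.0149, 0.012]]
bedNL [0.4402 0.0322 0.0029] [0.0014 0.0014]
bedNR [ 0.4252 -0.125   0.008 ] [0.0006 0.0006]
screwNL [0.4515 0.0194 0.0106] [0.0001 0.0001]
screwNR [ 0.4376 -0.1146  0.0103] [0.0002 0.0002]
housFL [ 0.6811 -0.0051  0.0449] [0.0016 0.0016]
housFR [ 0.6697 -0.1367  0.0397] [0.003 0.003]
gr_c [ 0.6526 -0.0692  0.0438] [0.0002 0.0002]
offcutcorner [ 0.4554 -0.0573  0.0493] [0.0012 0.0012]
(550, 806, 3)
```

View pics/saw.png

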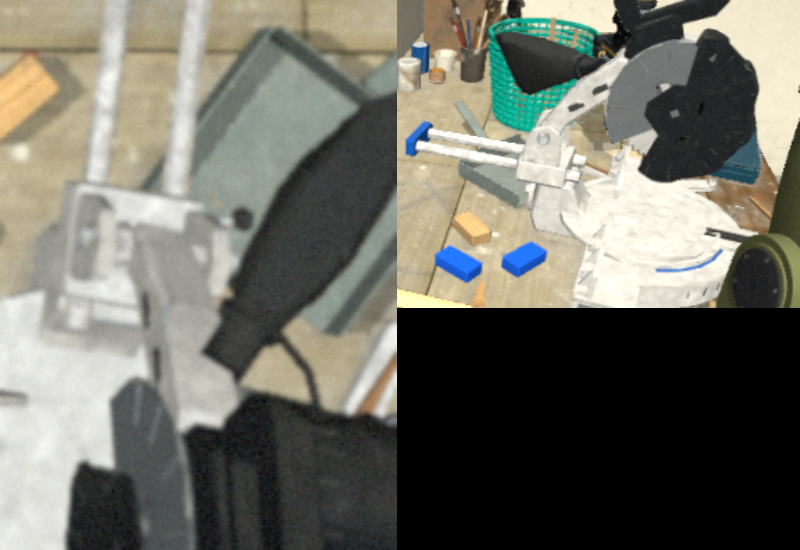

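The saw head is tall and stands next to the tool. I'll go straight up first, then swing across.

Emit:
{"api": "carry_out", "payload": {"motion": [[[0,0,0.04],0],[[0,0,0.08],0],[[0,0,0.12],0],[[0,0,0.16],0],[[0,0,0.2],0],[[0,0,0.24],0],[[0,0,0.27],0],[[0,0,0.29],0],[[0,0,0.3],0],[[0,0,0.3],0]], "grip": -1}}

```text
time: 1.1
position: [0.2058, -0.6171, 0.4975]
tool_rot: [2.548, -1.836, 0.003]
ft_force: [-0.9, 0.4, -0.6]
grip_width: 1.002
```

```bash
python3 - <<'E'
from h import *
s=snap('side','s1');t=snap('top','t1'); print(get_state())
cv2.imwrite('pics/p1.png',np.clip(np.hstack([cv2.resize(x['pixels'],(400,300)) for x in(s,t)])*1.3,0,255))
print(proj(s,[get_state()['position']]),proj(t,[get_state()['position']]))
E
```

```text
{'time': 1.2, 'joint_positions': array([ 1.23610921,  0.4003148 , -0.05211925,  0.7487795 ,  0.02228636,
        1.9940225 , -0.05166652]), 'qd': array([ 0.00058062,  0.00063917, -0.00065168,  0.02403854,  0.00028793,
       -0.00077011,  0.00131918]), 'joint_torque': array([-4.57087663e-03, -5.22337711e+01, -6.73066964e-02, -3.00014448e+01,
       -6.08365936e-02,  8.71950109e-02,  4.75042343e-04]), 'position': array([ 0.20563065, -0.61675474,  0.49541516]), 'tool_rot': array([-2.54824587e+00,  1.83639323e+00,  1.51306079e-03]), 'ft_force': array([ 1.20218351,  0.16260717, -1.32597084]), 'torque': array([-0.03128961,  0.05183537,  0.04396393]), 'grip_width': 0.9968885203979413}
[[448.79791094 -29.66630661]] [[659.08198995 406.17335933]][ WARN:0@0.717] global loadsave.cpp:1063 imwrite_ Unsupported depth image for selected encoder is fallbacked to CV_8U.
```

View pics/p1.png

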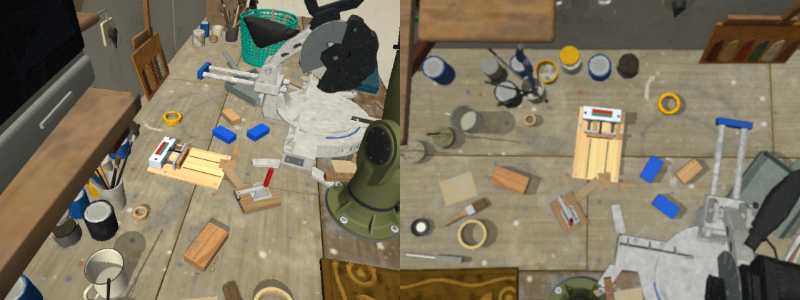

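```bash
python3 - <<'E'
from h import *
s,t,s1,t1=load('s0'),load('t0'),load('s1'),load('t1')
for a,b in((s,s1),(t,t1)):
  D=cv2.absdiff(a['pixels'],b['pixels']).max(2); m=cv2.medianBlur((D>40).astype(np.uint8),5); n,_,st,_=cv2.connectedComponentsWithStats(m); print([x.tolist() for x in st[1:] if x[4]>30])
C=lambda x,y:(400+x/2.47,200+y/2.5); SD=lambda x,y:(270+(x-397)/1.39,y/1.4)
for n,a,b in (('bag neck',C(225,350),SD(580,68)),('bladeLeft/top',C(140,380),SD(655,40)),('pivot',C(130,240),SD(548,135))):
  x,e=tri([(t,a),(s,b)]); print(n,x.round(3),np.round(e,3))
for z in(.2,.3,.4,.5):
  print(z,onz(t,[(560,250),(490,340),(480,365),(450,385),(560,365),(480,419)],z)[:,:2].round(2).tolist(), 'side top handle on y..')
o,r=ray(s,[(430,10),(480,2),(520,5),(335,22)])
for y in(-.4,-.5,-.6): print(y,(o+r*((y-o[1])/r[:,1])[:,None]).round(2)[:,[0,2]].tolist())
E
```

```text
[[443, 0, 14, 8, 92], [411, 10, 27, 32, 407], [540, 40, 20, 102, 531], [536, 144, 5, 16, 41]]
[]
bag neck [ 0.286 -0.441  0.339] [0.013 0.013]
bladeLeft/top [ 0.23  -0.352  0.419] [0.035 0.035]
pivot [ 0.339 -0.416  0.214] [0.003 0.003]
0.2 [[0.44, -0.64], [0.25, -0.49], [0.2, -0.47], [0.16, -0.41], [0.21, -0.63], [0.1, -0.47]] side top handle on y..
0.3 [[0.43, -0.59], [0.27, -0.45], [0.22, -0.43], [0.19, -0.38], [0.23, -0.58], [0.13, -0.43]] side top handle on y..
0.4 [[0.43, -0.54], [0.28, -0.42], [0.24, -0.4], [0.21, -0.35], [0.24, -0.53], [0.16, -0.39]] side top handle on y..
0.5 [[0.43, -0.49], [0.3, -0.38], [0.26, -0.36], [0.23, -0.32], [0.26, -0.48], [0.18, -0.36]] side top handle on y..
-0.4 [[0.25, 0.44], [0.15, 0.47], [0.07, 0.47], [0.47, 0.4]]
-0.5 [[0.24, 0.42], [0.13, 0.45], [0.04, 0.45], [0.48, 0.37]]
-0.6 [[0.23, 0.4], [0.11, 0.43], [0.01, 0.43], [0.49, 0.35]]
```

Emit:
{"api": "carry_out", "payload": {"motion": [[[0.04,0.01,0.005],0],[[0.08,0.03,0.005],0],[[0.12,0.05,0.005],0],[[0.155,0.08,0.005],0.14],[[0.185,0.11,0.005],0.28],[[0.21,0.145,0.005],0.42],[[0.235,0.185,0.0],0.56],[[0.25,0.22,-0.02],0.7],[[0.258,0.245,-0.05],0.84],[[0.26,0.253,-0.09],0.98],[[0.26,0.253,-0.13],1.12],[[0.26,0.253,-0.17],1.26],[[0.26,0.253,-0.21],1.4],[[0.26,0.253,-0.25],1.54],[[0.26,0.253,-0.28],1.68],[[0.26,0.253,-0.31],1.82],[[0.26,0.253,-0.33],1.953],[[0.26,0.253,-0.34],1.953],[[0.26,0.253,-0.34],1.953],[[0.26,0.253,-0.34],1.953]]}}

```text
time: 3.2
position: [0.4657, -0.3638, 0.157]
tool_rot: [2.95, 1.08, 0.001]
ft_force: [0.6, -0.3, 0.2]
grip_width: 0.998
```

```bash
cat > st.py <<'E'
from h import *
from scipy.spatial.transform import Rotation as R
def st():
    g=get_state(); M=R.from_rotvec(g['tool_rot']).as_matrix()
    print('t',round(g['time'],2),'p',g['position'].round(4),'jaw',np.degrees(np.arctan2(M[1,0],M[0,0])).round(2),'z',M[:,2].round(3),'F',g['ft_force'].round(1),'w',round(87*g['grip_width'],1),'q',g['joint_positions'].round(2)); return g
E
python3 - <<'E'
from st import *
g=st(); s=snap('side','s2');t=snap('top','t2')
a=cv2.resize(s['pixels'][60:240,240:440],(400,360));b=cv2.resize(t['pixels'][170:350,330:530],(400,360))
cv2.imwrite('pics/p2.png',np.clip(np.hstack([a,b]).astype(float)*1.3,0,255).astype(np.uint8))
E
```

```text
t 3.2 p [ 0.4657 -0.3638  0.157 ] jaw 40.21 z [ 0.001 -0.    -1.   ] F [ 0.6 -0.3  0.2] w 86.8 q [ 0.96  0.24 -0.4   1.65  0.1   1.27  1.24]
```

View pics/p2.png

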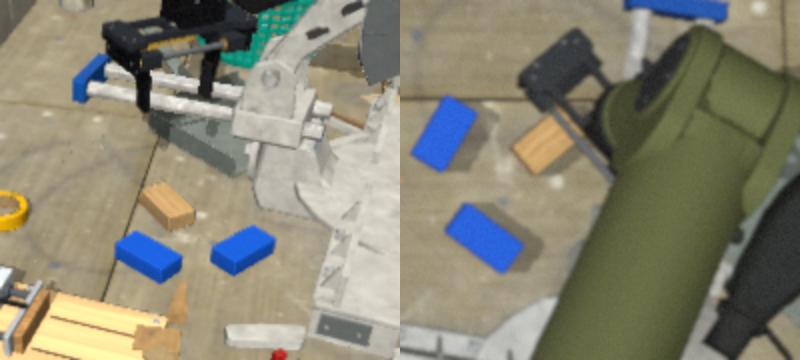

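```bash
python3 - <<'E'
from st import *
s,t=load('s0'),load('t0')
# crop saw.png coords: top x/2.48+400, y/2.5+200 ; side from p2: 240+x/2, 60+y/2
C=lambda x,y:(400+x/2.48,200+y/2.5)
P=lambda x,y:(240+x/2,60+y/2)
for n,a,b in (('endcapL',(443,168),P(75,95)),('endcapR',(494,175),P(104,60)),('housing near-left top corner',C(65,185),P(245,85)),('housing left-bottom',C(62,300),P(235,130)),('housing right bottom',C(215,300),P(300,140))):
  x,e=tri([(t,a),(s,b)]); print(n,x.round(3),np.round(e,3))
# rail left: top pixels centre line & side lines
lt=[C(92,180),C(108,10)]; 
for z in(.05,.1,.15): print(z,onz(t,lt,z).round(3).tolist(), onz(s,[P(95,92),P(235,115)],z).round(3).tolist(),onz(s,[P(110,68),P(240,90)],z).round(3).tolist())
c=np.array([.4657,-.3638]);u=np.array([np.cos(.702),np.sin(.702)]);v=np.array([-u[1],u[0]])
for off in(0,.02,.025):
  print(off,[(c+off*v+a*.095*u+b*.0375*v).round(3).tolist() for a in(-1,1) for b in(-1,1)])
a=cv2.resize(s['pixels'][60:240,300:500],(400,360),interpolation=3);b=cv2.resize(t['pixels'][160:340,380:530],(400,480),interpolation=3)[:360]
E
```

```text
endcapL [ 0.618 -0.426  0.142] [0.001 0.001]
endcapR [ 0.6   -0.533  0.152] [0.001 0.001]
housing near-left top corner [ 0.38  -0.364  0.216] [0.005 0.005]
housing left-bottom [ 0.334 -0.368  0.156] [0.047 0.047]
housing right bottom [ 0.28  -0.544  0.05 ] [0.002 0.002]
0.05 [[0.387, -0.433, 0.05], [0.548, -0.453, 0.05]] [[0.634, -0.626, 0.05], [0.391, -0.601, 0.05]] [[0.629, -0.726, 0.05], [0.391, -0.696, 0.05]]
0.1 [[0.388, -0.419, 0.1], [0.542, -0.438, 0.1]] [[0.611, -0.526, 0.1], [0.387, -0.504, 0.1]] [[0.607, -0.619, 0.1], [0.388, -0.591, 0.1]]
0.15 [[0.389, -0.404, 0.15], [0.536, -0.422, 0.15]] [[0.589, -0.427, 0.15], [0.384, -0.406, 0.15]] [[0.585, -0.512, 0.15], [0.384, -0.486, 0.15]]
0 [[0.417, -0.454], [0.369, -0.397], [0.562, -0.331], [0.514, -0.274]]
0.02 [[0.404, -0.439], [0.356, -0.381], [0.55, -0.316], [0.501, -0.259]]
0.025 [[0.401, -0.435], [0.353, -0.377], [0.546, -0.312], [0.498, -0.255]]
```

The picture shows the gripper above the block, with the saw rail (z≈0.15, y≈-0.41) beside it. At a 40° jaw yaw, the 190 mm gripper body would hit that rail. I'll first press lightly on the block's near end with shut fingers, at a yaw that clears rail and housing, and drag it into the open (+x, +y).

Emit:
{"api": "carry_out", "payload": {"motion": [[[0,0.005,0.03],-0.1],[[-0.005,0.01,0.04],-0.24],[[-0.01,0.02,0.04],-0.38],[[-0.015,0.024,0.04],-0.52],[[-0.015,0.024,0.04],-0.66],[[-0.015,0.024,0.04],-0.8],[[-0.015,0.024,0.03],-0.94],[[-0.015,0.024,0.0],-0.963],[[-0.015,0.024,-0.03],-0.963],[[-0.015,0.024,-0.06],-0.963],[[-0.015,0.024,-0.08],-0.963],[[-0.015,0.024,-0.1],-0.963],[[-0.015,0.024,-0.11],-0.963],[[-0.015,0.024,-0.115],-0.963],[[-0.015,0.024,-0.115],-0.963]], "grip": 1, "squeeze": 10}}

```text
time: 4.8
position: [0.4509, -0.3398, 0.0417]
tool_rot: [3.115, -0.406, 0.001]
ft_force: [0.2, 0.5, -0.1]
grip_width: 0.005
```

```bash
python3 - <<'E'
from st import *
g=st(); s=snap('side','s3');t=snap('top','t3')
a=cv2.resize(s['pixels'][60:240,240:440],(400,360),interpolation=2);b=cv2.resize(t['pixels'][170:350,330:530],(400,360),interpolation=2)
cv2.imwrite('pics/p3.png',np.clip(np.hstack([a,b]).astype(float)*1.3,0,255).astype(np.uint8))
E
```

```text
t 4.8 p [ 0.4509 -0.3398  0.0417] jaw -14.85 z [ 0. -0. -1.] F [ 0.2  0.5 -0.1] w 0.4 q [ 0.88  0.29 -0.32  1.83  0.1   1.04  0.26]
```

View pics/p3.png

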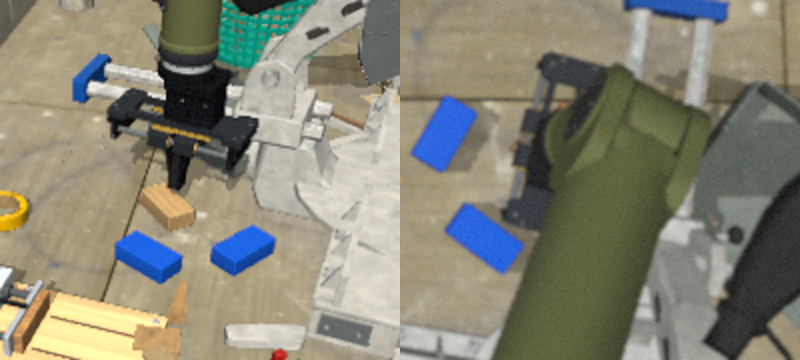

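The gripper is clear of the saw, and its fingertips are just above the block. Pressing down gently now.

Emit:
{"api": "carry_out", "payload": {"motion": [[[0,0,-0.006],0],[[0,0,-0.01],0],[[0,0,-0.013],0],[[0,0,-0.013],0]]}}

```text
time: 5.3
position: [0.4502, -0.3394, 0.0278]
tool_rot: [-3.115, 0.406, 0.001]
ft_force: [0.3, -0.8, -0.1]
grip_width: 0.006
```

Emit:
{"api": "carry_out", "payload": {"motion": [[[0,0,-0.001],0],[[0,0,-0.001],0]]}}

```text
time: 5.5
position: [0.4506, -0.3397, 0.0273]
tool_rot: [3.115, -0.406, 0.0]
ft_force: [-0.2, 0.6, 0.2]
grip_width: 0.008
```

Emit:
{"api": "carry_out", "payload": {"motion": [[[0,0,-0.001],0],[[0,0,-0.001],0]]}}

```text
time: 5.7
position: [0.4505, -0.3397, 0.0264]
tool_rot: [3.115, -0.406, 0.0]
ft_force: [-1.0, -0.4, -0.2]
grip_width: 0.007
```

Emit:
{"api": "carry_out", "payload": {"motion": [[[0,0,-0.001],0],[[0,0,-0.001],0]]}}

```text
time: 5.9
position: [0.4505, -0.3396, 0.0252]
tool_rot: [-3.115, 0.406, 0.0]
ft_force: [-0.0, 0.7, -0.1]
grip_width: 0.005
```

Emit:
{"api": "carry_out", "payload": {"motion": [[[0,0,-0.001],0],[[0,0,-0.001],0]]}}

```text
time: 6.1
position: [0.4505, -0.3396, 0.0242]
tool_rot: [-3.115, 0.406, 0.0]
ft_force: [0.0, 0.8, 0.4]
grip_width: 0.003
```

Emit:
{"api": "carry_out", "payload": {"motion": [[[0,0,-0.001],0],[[0,0,-0.001],0]]}}

```text
time: 6.3
position: [0.4505, -0.3396, 0.0232]
tool_rot: [-3.115, 0.406, 0.0]
ft_force: [0.4, 0.5, -0.9]
grip_width: 0.007
```

```bash
python3 - <<'E'
from st import *
g=st(); s=snap('side','s4');st()
a=cv2.resize(s['pixels'][110:190,280:400],(750,500),interpolation=2)
cv2.imwrite('pics/p4.png',np.clip(a.astype(float)*1.3,0,255).astype(np.uint8))
E
```

```text
t 6.3 p [ 0.4505 -0.3396  0.0232] jaw -14.84 z [-0.  0. -1.] F [ 0.4  0.5 -0.9] w 0.6 q [ 0.88  0.31 -0.32  1.85  0.11  1.    0.25]
t 6.35 p [ 0.4505 -0.3396  0.0233] jaw -14.83 z [-0.  0. -1.] F [ 0.1 -0.2  0.4] w 0.5 q [ 0.88  0.31 -0.32  1.85  0.11  1.    0.25]
```

View pics/p4.png

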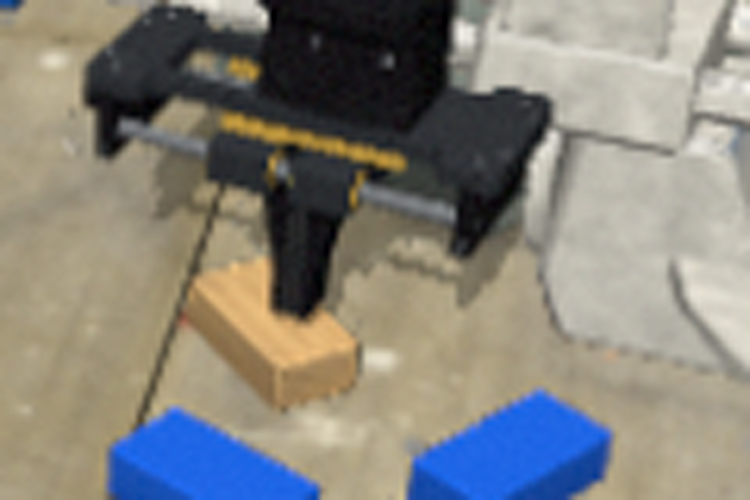

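Emit:
{"api": "carry_out", "payload": {"motion": [[[0,0,-0.001],0],[[0,0,-0.002],0]]}}

```text
time: 6.55
position: [0.4506, -0.3397, 0.0213]
tool_rot: [3.115, -0.406, 0.0]
ft_force: [0.1, -0.3, -0.3]
grip_width: -0.001
```

```bash
python3 - <<'E'
from st import *
g=st(); s=load('s4'); p=np.array([.4505,-.3396,.0233]); print((proj(s,[p])-[280,110])*6.25, (proj(s,[p+[0,0,.005]])-[280,110])*6.25)
print(onz(s,[(328,160)],.028),onz(s,[(328,160)],.023))
# expected block top corners (nominal) in crop
c=np.array([.4652,-.3627]);u=np.array([np.cos(.704),np.sin(.704)]);v=np.array([-u[1],u[0]])
for z in(0,.028): print(((proj(s,[[*(c+a*.0225*u+b*.0425*v),z] for a,b in((1,-1),(-1,-1),(-1,1),(1,1))])-[280,110])*6.25).round().tolist())
E
```

```text
t 6.55 p [ 0.4506 -0.3397  0.0213] jaw -14.84 z [ 0. -0. -1.] F [ 0.1 -0.3 -0.3] w -0.1 q [ 0.88  0.31 -0.32  1.85  0.11  1.    0.25]
[[293.13646493 344.35016574]] [[293.96089472 335.34194666]]
[[ 0.45069157 -0.35950042  0.028     ]] [[ 0.45144937 -0.36706825  0.023     ]]
[[181.0, 321.0], [261.0, 298.0], [355.0, 388.0], [272.0, 413.0]]
[[184.0, 272.0], [265.0, 249.0], [360.0, 339.0], [276.0, 363.0]]
```

The picture shows the fingertips still about 1 cm above the block top, though by the reported TCP height they should be below it. I'll keep going down in small steps and go by the force.

Emit:
{"api": "carry_out", "payload": {"motion": [[[0,0,-0.001],0],[[0,0,-0.002],0],[[0,0,-0.003],0],[[0,0,-0.003],0]]}}

```text
time: 6.95
position: [0.4504, -0.3396, 0.0182]
tool_rot: [-3.115, 0.406, 0.0]
ft_force: [0.7, -0.6, -0.6]
grip_width: 0.006
```

Emit:
{"api": "carry_out", "payload": {"motion": [[[0,0,-0.001],0],[[0,0,-0.002],0],[[0,0,-0.002],0]]}}

```text
time: 7.25
position: [0.4504, -0.3396, 0.0162]
tool_rot: [-3.115, 0.406, 0.0]
ft_force: [-0.6, 0.1, -0.8]
grip_width: 0.01
```

Emit:
{"api": "carry_out", "payload": {"motion": [[[0,0,-0.001],0],[[0,0,-0.002],0],[[0,0,-0.002],0]]}}

```text
time: 7.55
position: [0.4505, -0.3396, 0.0142]
tool_rot: [-3.115, 0.406, 0.0]
ft_force: [0.0, 0.3, -0.1]
grip_width: 0.005
```

Emit:
{"api": "carry_out", "payload": {"motion": [[[0,0,-0.001],0],[[0,0,-0.001],0]]}}

```text
time: 7.75
position: [0.4505, -0.3396, 0.0133]
tool_rot: [-3.115, 0.406, 0.0]
ft_force: [0.3, -0.3, 0.4]
grip_width: 0.009
```

```bash
cat > tip.py <<'E'
from st import *
g=st(); 
for n in ('s4',None):
  s=snap('side','s5') if n is None else load(n)
  p=s['pixels'].max(2).astype(int)
  print([(c,int(np.where(p[145:185,c]<60)[0].max(initial=-145))+145) for c in range(320,338,2)])
E
python3 tip.py
```

```text
t 7.75 p [ 0.4505 -0.3396  0.0133] jaw -14.84 z [-0.  0. -1.] F [ 0.3 -0.3  0.4] w 0.8 q [ 0.87  0.32 -0.32  1.85  0.12  0.98  0.25]
[(320, 0), (322, 145), (324, 159), (326, 159), (328, 160), (330, 158), (332, 154), (334, 146), (336, 0)]
[(320, 0), (322, 150), (324, 162), (326, 162), (328, 163), (330, 161), (332, 154), (334, 148), (336, 0)]
```

Emit:
{"api": "carry_out", "payload": {"motion": [[[0,0,-0.001],0],[[0,0,-0.0015],0],[[0,0,-0.0015],0]]}}

```text
time: 8.1
position: [0.4505, -0.3396, 0.0118]
tool_rot: [-3.115, 0.406, 0.0]
ft_force: [0.9, -0.0, 0.7]
grip_width: 0.004
```

Emit:
{"api": "carry_out", "payload": {"motion": [[[0,0,-0.001],0],[[0,0,-0.001],0]]}}

```text
time: 8.3
position: [0.4505, -0.3396, 0.0107]
tool_rot: [-3.115, 0.406, 0.0]
ft_force: [-0.3, 0.2, -0.7]
grip_width: 0.005
```

Emit:
{"api": "carry_out", "payload": {"motion": [[[0,0,-0.001],0],[[0,0,-0.001],0]]}}

```text
time: 8.5
position: [0.4505, -0.3396, 0.0097]
tool_rot: [-3.115, 0.406, 0.0]
ft_force: [0.4, -0.2, -0.5]
grip_width: 0.003
```

Emit:
{"api": "carry_out", "payload": {"motion": [[[0,0,-0.001],0],[[0,0,-0.001],0]]}}

```text
time: 8.7
position: [0.4505, -0.3396, 0.0087]
tool_rot: [-3.115, 0.406, 0.0]
ft_force: [0.8, 1.1, 0.1]
grip_width: 0.009
```

Emit:
{"api": "carry_out", "payload": {"motion": [[[0,0,-0.001],0],[[0,0,-0.001],0]]}}

```text
time: 8.9
position: [0.4505, -0.3396, 0.0077]
tool_rot: [-3.115, 0.406, 0.0]
ft_force: [-0.1, -0.5, -0.0]
grip_width: 0.004
```

```bash
python3 tip.py; python3 - <<'E'
from h import *
s=load('s5');a=cv2.resize(s['pixels'][120:180,290:370],(800,600),interpolation=2)
cv2.imwrite('pics/p5.png',np.clip(a.astype(float)*1.5,0,255).astype(np.uint8))
E
```

```text
t 8.9 p [ 0.4505 -0.3396  0.0077] jaw -14.84 z [-0.  0. -1.] F [-0.1 -0.5 -0. ] w 0.3 q [ 0.87  0.33 -0.32  1.86  0.12  0.97  0.24]
[(320, 0), (322, 145), (324, 159), (326, 159), (328, 160), (330, 158), (332, 154), (334, 146), (336, 0)]
[(320, 145), (322, 150), (324, 163), (326, 164), (328, 164), (330, 162), (332, 155), (334, 150), (336, 0)]
```

View pics/p5.png

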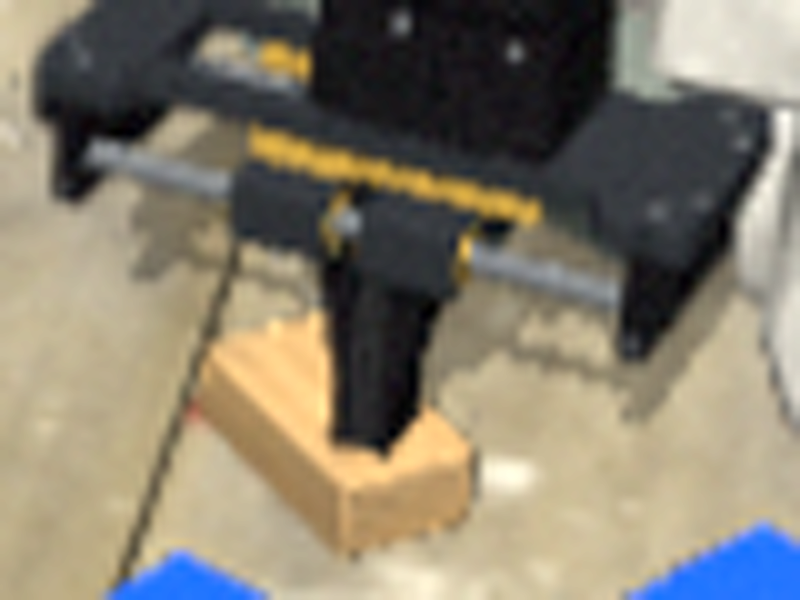

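The picture shows the tips just reaching the block's top face at pixel (327,165). So the real tips are about 2 cm above the reported TCP height. I'll carry on by force.

Emit:
{"api": "carry_out", "payload": {"motion": [[[0,0,-0.001],0],[[0,0,-0.001],0]]}}

```text
time: 9.15
position: [0.4505, -0.3396, 0.0068]
tool_rot: [-3.115, 0.406, 0.0]
ft_force: [-0.6, 0.3, 0.6]
grip_width: 0.0
```

Emit:
{"api": "carry_out", "payload": {"motion": [[[0,0,-0.001],0],[[0,0,-0.001],0]]}}

```text
time: 9.35
position: [0.4504, -0.3396, 0.0057]
tool_rot: [-3.115, 0.406, 0.0]
ft_force: [0.1, -0.0, -0.3]
grip_width: 0.012
```

Emit:
{"api": "carry_out", "payload": {"motion": [[[0,0,-0.001],0],[[0,0,-0.001],0]]}}

```text
time: 9.55
position: [0.4505, -0.3396, 0.0047]
tool_rot: [-3.115, 0.406, 0.0]
ft_force: [0.1, 0.2, -0.1]
grip_width: 0.006
```

Emit:
{"api": "carry_out", "payload": {"motion": [[[0,0,-0.001],0],[[0,0,-0.002],0],[[0,0,-0.002],0]]}}

```text
time: 9.85
position: [0.4504, -0.3396, 0.0027]
tool_rot: [-3.115, 0.406, 0.0]
ft_force: [0.4, 1.2, 0.1]
grip_width: 0.008
```

```bash
python3 tip.py
```

```text
t 9.85 p [ 0.4504 -0.3396  0.0027] jaw -14.84 z [-0.  0. -1.] F [0.4 1.2 0.1] w 0.7 q [ 0.87  0.33 -0.32  1.86  0.12  0.96  0.24]
[(320, 0), (322, 145), (324, 159), (326, 159), (328, 160), (330, 158), (332, 154), (334, 146), (336, 0)]
[(320, 146), (322, 151), (324, 164), (326, 165), (328, 166), (330, 163), (332, 156), (334, 151), (336, 0)]
```

Emit:
{"api": "carry_out", "payload": {"motion": [[[0,0,-0.001],0],[[0,0,-0.001],0]]}}

```text
time: 10.1
position: [0.4507, -0.3398, 0.0023]
tool_rot: [3.115, -0.406, 0.0]
ft_force: [-0.6, -0.2, 3.2]
grip_width: 0.006
```

Emit:
{"api": "carry_out", "payload": {"motion": [[[0,0,-0.001],0],[[0,0,-0.0015],0],[[0,0,-0.0015],0]]}}

```text
time: 10.4
position: [0.4507, -0.3398, 0.0022]
tool_rot: [3.115, -0.406, -0.0]
ft_force: [-4.8, 3.6, 13.3]
grip_width: 0.002
```

Emit:
{"api": "carry_out", "payload": {"motion": [[[0.004,0.002,0],0],[[0.01,0.005,0],0],[[0.016,0.008,0],0],[[0.022,0.011,0],0],[[0.028,0.014,0],0],[[0.03,0.015,0],0]]}}

```text
time: 11.0
position: [0.4799, -0.3276, 0.0027]
tool_rot: [3.111, -0.409, 0.001]
ft_force: [0.3, -0.5, 0.6]
grip_width: 0.008
```

```bash
cat > seg.py <<'E'
from st import *
def seg(d,roi):
    x0,y0,x1,y1=roi
    hsv=cv2.cvtColor(d['pixels'],cv2.COLOR_BGR2HSV); m=cv2.inRange(hsv,(8,90,110),(22,255,255)); k=np.zeros_like(m); k[y0:y1,x0:x1]=m[y0:y1,x0:x1]
    k=cv2.morphologyEx(k,cv2.MORPH_OPEN,np.ones((3,3)))
    n,l,s,c=cv2.connectedComponentsWithStats(k)
    return [(s[i].tolist(),c[i].round(1).tolist()) for i in range(1,n) if s[i][4]>40]
if __name__=='__main__':
    st(); s=snap('side','s6');t=snap('top','t6')
    print('ref s0',seg(load('s0'),(290,130,350,190)),'s5',seg(load('s5'),(290,130,350,190)))
    print('side',seg(s,(260,110,370,200))); print('ref',seg(load('t0'),(380,200,440,270)),'top',seg(t,(370,170,450,270)))
E
python3 seg.py
```

```text
t 11.0 p [ 0.4799 -0.3276  0.0027] jaw -14.98 z [-0.    -0.004 -1.   ] F [ 0.3 -0.5  0.6] w 0.7 q [ 0.83  0.37 -0.32  1.82  0.14  0.97  0.18]
ref s0 [([310, 152, 27, 23, 356], [324.2, 162.1])] s5 [([310, 152, 27, 23, 261], [323.1, 163.1])]
side [([318, 156, 14, 20, 201], [324.5, 166.6])]
ref [([387, 222, 37, 35, 668], [404.7, 239.0])] top []
```

```bash
python3 - <<'E'
from h import *
s=load('s6');t=load('t6');f=lambda a:np.clip(a.astype(float)*1.5,0,255).astype(np.uint8)
a=cv2.resize(s['pixels'][105:195,275:375],(400,360),interpolation=2);b=cv2.resize(t['pixels'][170:260,345:445],(400,360),interpolation=2)
cv2.imwrite('pics/p6.png',f(np.hstack([a,b])))
E
```

```text
(no output)
```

View pics/p6.png

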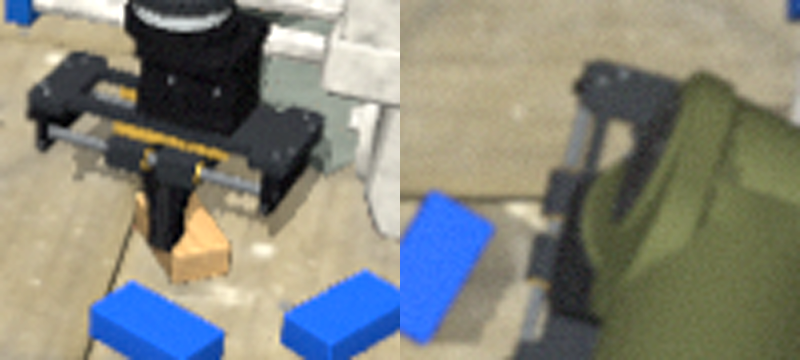

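Emit:
{"api": "carry_out", "payload": {"motion": [[[0,0,0.02],0],[[0,0,0.05],0],[[0,0,0.08],0],[[0,0,0.1],0],[[0,0,0.11],0],[[0,0,0.11],0]]}}

```text
time: 11.7
position: [0.4814, -0.325, 0.1114]
tool_rot: [3.114, -0.405, 0.003]
ft_force: [0.2, 0.9, 0.4]
grip_width: 0.005
```

```bash
cat > fit.py <<'E'
from st import *
from scipy.optimize import minimize
def mask(d,roi):
    x0,y0,x1,y1=roi; hsv=cv2.cvtColor(d['pixels'],cv2.COLOR_BGR2HSV); m=cv2.inRange(hsv,(8,85,60),(22,255,255)); k=np.zeros_like(m); k[y0:y1,x0:x1]=m[y0:y1,x0:x1]
    n,l,s,c=cv2.connectedComponentsWithStats(k); i=1+s[1:,4].argmax(); return (l==i).astype(np.uint8)*255,s[i]
def corners(p,z0=0):
    x,y,a=p; u=np.array([np.cos(a),np.sin(a)]);v=np.array([-u[1],u[0]])  # u = width dir
    return [[*(np.array([x,y])+i*.0225*u+j*.0425*v),z] for i in(-1,1) for j in(-1,1) for z in(z0,z0+.028)]
def hull(d,p,z0,k=8):
    im=np.zeros((420*k//4,560*k//4),np.uint8)
    return cv2.convexHull(proj(d,corners(p,z0)).astype(np.float32))
def fit(views,p0,z0=0):
    def cost(p):
        c=0
        for d,m in views:
            ys,xs=np.where(m); x0,y0=xs.min()-12,ys.min()-12; x1,y1=xs.max()+12,ys.max()+12
            h=((hull(d,p,z0).reshape(-1,2)-[x0,y0]+.5)*8*16-8).round().astype(np.int32)
            im=np.zeros(((y1-y0)*8,(x1-x0)*8),np.uint8); cv2.fillConvexPoly(im,h,255,shift=4)
            a=cv2.resize(im,None,fx=1/8,fy=1/8,interpolation=cv2.INTER_AREA)/255.; b=m[y0:y1,x0:x1]/255.
            c+=np.abs(a-b).sum()/b.sum()
        return c
    best=None
    for da in(-.5,-.25,0,.25,.5):
        q=np.array(p0)+[0,0,da]; r=minimize(cost,q,method='Nelder-Mead',options=dict(initial_simplex=[q,q+[.015,0,0],q+[0,.015,0],q+[0,0,.15]],xatol=1e-4,fatol=1e-4,maxiter=300))
        if best is None or r.fun<best.fun: best=r
    return best.x,best.fun
E
python3 - <<'E'
from fit import *
s0,t0=load('s0'),load('t0')
ms,a=mask(s0,(290,130,350,190));mt,b=mask(t0,(380,200,440,270)); print(a,b)
print('both',fit([(s0,ms),(t0,mt)],[.465,-.363,.7]),'side',fit([(s0,ms)],[.465,-.363,.7]))
st(); s=snap('side','s7');t=snap('top','t7'); m,a=mask(s,(280,120,360,195)); print(a,fit([(s,m)],[.48,-.35,.3]))
cv2.imwrite('pics/m7.png',m)
E
```

```text
[308 151  30  25 443] [386 220  38  38 727]
both (array([ 0.46535059, -0.3660479 ,  0.68923678]), np.float64(0.19089475864120492)) side (array([ 0.46563692, -0.3633411 ,  0.67126725]), np.float64(0.09948214048599123))
t 11.7 p [ 0.4814 -0.325   0.1114] jaw -14.83 z [ 0.002 -0.001 -1.   ] F [0.2 0.9 0.4] w 0.4 q [ 0.84  0.25 -0.34  1.73  0.09  1.18  0.22]
[308 151  25  25 423] (array([ 0.47452809, -0.36018062,  0.52715017]), np.float64(0.08518982060909469))
```

The side-view silhouette fit puts the block at (0.4745, -0.360) with its width axis at 30°. It moved 9 mm and turned, and the press then faded. I'll drag again, pressing harder and moving slower.

Emit:
{"api": "carry_out", "payload": {"motion": [[[-0.01,-0.01,0],0],[[-0.02,-0.017,-0.03],0],[[-0.021,-0.017,-0.06],0],[[-0.021,-0.017,-0.085],0],[[-0.021,-0.017,-0.1],0],[[-0.021,-0.017,-0.106],0],[[-0.021,-0.017,-0.109],0],[[-0.021,-0.017,-0.11],0],[[-0.021,-0.017,-0.11],0]]}}

```text
time: 12.7
position: [0.4584, -0.3415, 0.0023]
tool_rot: [-3.115, 0.406, 0.004]
ft_force: [-4.8, 3.5, 10.5]
grip_width: 0.006
```

Emit:
{"api": "carry_out", "payload": {"motion": [[[0,0,-0.001],0],[[0,0,-0.002],0],[[0,0,-0.002],0]]}}

```text
time: 13.0
position: [0.4584, -0.3416, 0.0021]
tool_rot: [3.115, -0.406, -0.005]
ft_force: [-9.8, 6.5, 24.0]
grip_width: 0.005
```

Emit:
{"api": "carry_out", "payload": {"motion": [[[0.003,0.001,0],0],[[0.006,0.003,0],0],[[0.009,0.004,0],0],[[0.012,0.006,0],0],[[0.015,0.007,0],0],[[0.018,0.008,0],0]]}}

```text
time: 13.6
position: [0.4744, -0.3387, 0.0022]
tool_rot: [3.108, -0.41, -0.005]
ft_force: [-13.7, -0.9, 20.2]
grip_width: 0.005
```

```bash
cat > f2.py <<'E'
from fit import *
import sys
st(); s=snap('side','s8'); m,a=mask(s,(250,110,360,195)); p0=[float(x) for x in sys.argv[1:4]]
# ignore pixels occluded by dark gripper: fit on union cost with dark pixels masked as don't care
dark=(s['pixels'].max(2)<70)
from scipy.optimize import minimize
def cost(p):
    im=np.zeros((420*4,560*4),np.uint8); h=((hull(s,p,0).reshape(-1,2)+.5)*4-.5).round().astype(np.int32); cv2.fillConvexPoly(im,h,255)
    a=cv2.resize(im,(560,420),interpolation=cv2.INTER_AREA)/255.; w=~dark
    return (np.abs(a-m/255.)*w).sum()/ (m>0).sum()
b=None
for da in(-.4,-.2,0,.2):
  q=np.array(p0)+[0,0,da]; r=minimize(cost,q,method='Nelder-Mead',options=dict(initial_simplex=[q,q+[.01,0,0],q+[0,.01,0],q+[0,0,.15]],maxiter=200,xatol=2e-4,fatol=1e-4))
  if b is None or r.fun<b.fun:b=r
print('block',b.x.round(4),'yaw',np.degrees(b.x[2]).round(1),'cost',round(b.fun,3),a)
E
python3 f2.py .485 -.358 .5
```

```text
t 13.6 p [ 0.4744 -0.3387  0.0022] jaw -15.01 z [-0.004 -0.006 -1.   ] F [-13.7  -0.9  20.2] w 0.4 q [ 0.84  0.37 -0.31  1.82  0.14  0.98  0.2 ]
block [ 0.4834 -0.3632  0.3999] yaw 22.9 cost 0.083 [307 151  22  24 289]
```

It's working: the press holds at about 20 N and the block follows while turning. Continuing.

Emit:
{"api": "carry_out", "payload": {"motion": [[[0.003,0.002,0],0],[[0.006,0.004,-0.0005],0],[[0.009,0.006,-0.0005],0],[[0.012,0.008,-0.0005],0],[[0.015,0.01,-0.001],0],[[0.018,0.012,-0.001],0],[[0.021,0.014,-0.001],0],[[0.024,0.016,-0.001],0]]}}

```text
time: 14.45
position: [0.5064, -0.3247, 0.0055]
tool_rot: [3.105, -0.408, 0.019]
ft_force: [0.9, -2.9, 23.1]
grip_width: 0.003
```

```bash
python3 f2.py .495 -.355 .35
```

```text
t 14.45 p [ 0.5064 -0.3247  0.0055] jaw -14.96 z [ 0.011 -0.012 -1.   ] F [ 0.9 -2.9 23.1] w 0.2 q [ 0.79  0.39 -0.32  1.78  0.15  0.98  0.15]
block [ 0.4982 -0.3674  0.3966] yaw 22.7 cost 0.156 [306 144  18  31 262]
```

Emit:
{"api": "carry_out", "payload": {"motion": [[[0,0,0.01],0],[[0,0,0.03],0],[[0,0,0.06],0],[[0,0,0.09],0],[[0,0,0.11],0],[[0,0,0.11],0]]}}

```text
time: 15.1
position: [0.5037, -0.319, 0.1114]
tool_rot: [3.112, -0.405, 0.01]
ft_force: [1.0, -0.1, -0.7]
grip_width: 0.004
```

```bash
python3 f2.py .495 -.355 .35; python3 f2.py .5 -.34 .0
```

```text
t 15.1 p [ 0.5037 -0.319   0.1114] jaw -14.84 z [ 0.006 -0.004 -1.   ] F [ 1.  -0.1 -0.7] w 0.3 q [ 0.81  0.28 -0.34  1.69  0.1   1.18  0.18]
block [ 0.4845 -0.3588  0.3744] yaw 21.5 cost 0.09 [306 151  22  24 393]
t 15.15 p [ 0.5025 -0.3184  0.1091] jaw -14.84 z [ 0.003 -0.002 -1.   ] F [ 0.3  0.1 -0.8] w 0.6 q [ 0.81  0.28 -0.34  1.7   0.1   1.18  0.18]
block [ 0.4844 -0.359   0.365 ] yaw 20.9 cost 0.087 [306 151  22  24 394]
```

The fingers ran onto the block's edge and tipped it for a moment, but it lies flat again at (0.4845, -0.359), yaw 21°. At jaw yaw -10° the gripper body now clears the saw, so I'll grasp near the block's near end. Closing the jaws should straighten it.

Emit:
{"api": "carry_out", "payload": {"motion": [[[-0.015,-0.01,0.01],0.04],[[-0.027,-0.017,0.01],0.084],[[-0.027,-0.017,0],0.084],[[-0.027,-0.017,-0.02],0.084],[[-0.027,-0.017,-0.04],0.084],[[-0.027,-0.017,-0.06],0.084],[[-0.027,-0.017,-0.08],0.084],[[-0.027,-0.017,-0.095],0.084],[[-0.027,-0.017,-0.11],0.084],[[-0.027,-0.017,-0.12],0.084],[[-0.027,-0.017,-0.126],0.084],[[-0.027,-0.017,-0.126],0.084]], "grip": -1}}

```text
time: 16.4
position: [0.4742, -0.3343, -0.0194]
tool_rot: [-3.129, 0.275, 0.001]
ft_force: [0.1, -0.4, -0.4]
grip_width: 0.968
```

```bash
python3 f2.py .4845 -.359 .37
```

```text
t 16.4 p [ 0.4742 -0.3343 -0.0194] jaw -10.03 z [-0.001  0.001 -1.   ] F [ 0.1 -0.4 -0.4] w 84.2 q [ 0.84  0.4  -0.32  1.83  0.15  0.94  0.28]
block [ 0.4852 -0.3595  0.3903] yaw 22.4 cost 0.1 [306 152  22  23 384]
```

Down without any contact, and the block hasn't moved. Closing.

Emit:
{"api": "carry_out", "payload": {"motion": [[[0,0,-0.001],0],[[0,0,-0.001],0],[[0,0,-0.001],0],[[0,0,-0.001],0],[[0,0,-0.001],0],[[0,0,-0.001],0],[[0,0,-0.001],0],[[0,0,-0.001],0],[[0,0,-0.001],0],[[0,0,-0.001],0]], "grip": 1, "squeeze": 20}}

```text
time: 17.45
position: [0.4748, -0.3348, -0.0193]
tool_rot: [3.129, -0.274, 0.001]
ft_force: [0.4, -0.1, 2.8]
grip_width: 0.658
```

```bash
python3 f2.py .4845 -.359 .1
```

```text
t 17.45 p [ 0.4748 -0.3348 -0.0193] jaw -10.02 z [ 0.001 -0.    -1.   ] F [ 0.4 -0.1  2.8] w 57.3 q [ 0.84  0.4  -0.32  1.83  0.15  0.94  0.28]
block [ 0.4853 -0.3597  0.4957] yaw 28.4 cost 0.083 [310 152  18  23 341]
```

The jaws jammed at 57 mm, with the block held askew. I'll use this hold to drag it into the open (+x, then a little +y), then let go and regrasp it squarely.

Emit:
{"api": "carry_out", "payload": {"motion": [[[0.005,0,0.001],0],[[0.015,0,0.001],0],[[0.025,0,0.001],0],[[0.035,0,0.001],0],[[0.045,0.002,0.001],0],[[0.055,0.008,0.001],0],[[0.065,0.015,0.001],0],[[0.075,0.022,0.001],0],[[0.085,0.03,0.001],0],[[0.09,0.035,0.001],0],[[0.09,0.035,0.001],0]]}}

```text
time: 18.6
position: [0.5658, -0.2977, -0.0186]
tool_rot: [-3.129, 0.27, -0.001]
ft_force: [0.0, 0.7, -1.3]
grip_width: 0.594
```

```bash
python3 f2.py .575 -.325 .4; python3 - <<'E'
from h import *
s=load('s0')
T=lambda x,y:(230+x/4-.4,140+y/4-.4)
print(onz(load('t0'),[T(*p) for p in((492,312),(553,347),(485,463),(424,427))],.028).round(3).tolist())
E
```

```text
t 18.6 p [ 0.5658 -0.2977 -0.0186] jaw -9.88 z [ 0.001  0.001 -1.   ] F [ 0.   0.7 -1.3] w 51.7 q [ 0.7   0.5  -0.33  1.68  0.19  0.99  0.14]
block [ 0.5771 -0.323   0.613 ] yaw 35.1 cost 0.136 [277 155  16  22 297]
[[0.516, -0.24, 0.028], [0.495, -0.276, 0.028], [0.425, -0.235, 0.028], [0.446, -0.198, 0.028]]
```

Emit:
{"api": "carry_out", "payload": {"motion": [[[0,0,0],0.05],[[0,0,0],0.1],[[0,0,0],0.15],[[0,0,0],0.2],[[0,0,0],0.2],[[0,0,0],0.2]], "grip": 1, "squeeze": 40}}

```text
time: 19.25
position: [0.564, -0.3004, -0.0186]
tool_rot: [3.141, 0.036, -0.0]
ft_force: [-0.6, 0.2, -0.7]
grip_width: 0.586
```

Emit:
{"api": "carry_out", "payload": {"motion": [[[0,0,0],0],[[0,0,0],0],[[0,0,0],0],[[0,0,0.02],0],[[0,0,0.05],0],[[0,0,0.08],0],[[0,0,0.11],0],[[0,0,0.13],0],[[0,0,0.13],0]], "grip": -1}}

```text
time: 20.15
position: [0.5671, -0.3007, 0.1155]
tool_rot: [3.138, 0.039, 0.01]
ft_force: [0.7, 0.2, 0.6]
grip_width: 0.999
```

```bash
python3 f2.py .575 -.325 .4;python3 f2.py .575 -.325 0; python3 - <<'E'
from h import *
s=load('s8');t=snap('top','t8');f=lambda a:np.clip(a.astype(float)*1.5,0,255).astype(np.uint8)
a=cv2.resize(s['pixels'][80:200,220:353],(400,360),interpolation=2);b=cv2.resize(t['pixels'][120:240,330:463],(400,360),interpolation=2)
cv2.imwrite('pics/p8.png',f(np.hstack([a,b])))
E
```

```text
t 20.15 p [ 0.5671 -0.3007  0.1155] jaw 1.43 z [ 0.006 -0.004 -1.   ] F [0.7 0.2 0.6] w 86.9 q [ 0.76  0.37 -0.39  1.57  0.15  1.22  0.36]
block [ 0.5762 -0.3264  0.4398] yaw 25.2 cost 0.07 [274 153  21  24 403]
t 20.2 p [ 0.5657 -0.3001  0.1131] jaw 1.43 z [ 0.003 -0.002 -1.   ] F [ 0.9 -1.1 -0.4] w 86.9 q [ 0.76  0.38 -0.39  1.57  0.15  1.22  0.36]
block [ 0.5756 -0.3265  0.4374] yaw 25.1 cost 0.063 [274 153  21  25 405]
```

Emit:
{"api": "carry_out", "payload": {"motion": [[[0.003,-0.008,0],0.14],[[0.005,-0.013,0],0.28],[[0.005,-0.013,-0.02],0.42],[[0.005,-0.013,-0.04],0.42],[[0.005,-0.013,-0.06],0.42],[[0.005,-0.013,-0.08],0.42],[[0.005,-0.013,-0.1],0.42],[[0.005,-0.013,-0.115],0.42],[[0.005,-0.013,-0.125],0.42],[[0.005,-0.013,-0.131],0.42],[[0.005,-0.013,-0.131],0.42],[[0.005,-0.013,-0.131],0.42]]}}

```text
time: 21.5
position: [0.5701, -0.3129, -0.0189]
tool_rot: [3.063, 0.693, 0.002]
ft_force: [0.3, 0.4, -0.1]
grip_width: 1.002
```

Emit:
{"api": "carry_out", "payload": {"motion": [[[0,0,0],0],[[0,0,0],0],[[0,0,0],0],[[0,0,0],0],[[0,0,0],0],[[0,0,0],0],[[0,0,0],0],[[0,0,0],0]], "grip": 1, "squeeze": 40}}

```text
time: 22.3
position: [0.5694, -0.3127, -0.0196]
tool_rot: [-3.064, -0.693, 0.0]
ft_force: [0.3, 0.4, 1.1]
grip_width: 0.513
```

```bash
python3 f2.py .576 -.3265 .44
```

```text
t 22.3 p [ 0.5694 -0.3127 -0.0196] jaw 25.49 z [-0. -0. -1.] F [0.3 0.4 1.1] w 44.7 q [ 0.79  0.54 -0.42  1.65  0.25  1.01  0.73]
block [ 0.5785 -0.327   0.4422] yaw 25.3 cost 0.047 [277 153  18  25 344]
```

Gripped squarely: 44.7 mm between the jaws. Now lifting, and refining the jig's pose from both views.

Emit:
{"api": "carry_out", "payload": {"motion": [[[0,0,0.02],0],[[0,0,0.05],0],[[0,0,0.08],0],[[0,0,0.11],0],[[0,0,0.13],0],[[0,0,0.13],0]]}}

```text
time: 22.95
position: [0.5717, -0.3135, 0.1138]
tool_rot: [3.06, 0.692, 0.007]
ft_force: [0.0, 0.3, -1.0]
grip_width: 0.516
```

```bash
python3 - <<'E'
from st import *
from scipy.optimize import least_squares
st(); s,t=load('s0'),load('t0')
T=lambda x,y:np.array((230+x/4-.4,140+y/4-.4)); S=lambda x,y:np.array((200+x/4-.4,140+y/4-.4))
pts=[((96,0,46),(212,83),(117,272)),((-125,80,12),(45,437),(420,485)),((-125,-80,12),(301,462),(494,316)),((122,65,46),(106,33),(38,332)),((122,-65,46),(322,52),(132,208))]
lines=[(T,t,30.5,[(149,217),(124,432)]),(T,t,-30.5,[(246,229),(227,405)]),(S,s,30.5,[(222,377),(438,430)]),(S,s,-30.5,[(262,313),(427,352)])]
def W(p,q): c,n=np.cos(p[2]),np.sin(p[2]); q=np.array(q,float)/1000; return np.array([p[0]+c*q[0]-n*q[1],p[1]+n*q[0]+c*q[1],q[2]])
def res(p):
  r=[]
  for q,a,b in pts: r+=list(proj(t,[W(p,q)])[0]-T(*a))+list(proj(s,[W(p,q)])[0]-S(*b))
  for F,d,y,uv in lines:
    for x in onz(d,[F(*k) for k in uv],.012):
      c,n=np.cos(p[2]),np.sin(p[2]); ly=-n*(x[0]-p[0])+c*(x[1]-p[1]); r.append((ly*1000-y)/2)
  return np.array(r)
o=least_squares(res,[.557,-.0585,-.1],loss='soft_l1'); p=o.x; print(p.round(4),np.degrees(p[2]).round(2)); print(res(p).round(1))
for jx in(-45,-22.5,-4.5):
  b=W(p,(jx,0,0)); tc=W(p,(jx-17,0,0)); print(jx,'block',b.round(4),'tcp',tc.round(4))
E
```

```text
t 22.95 p [ 0.5717 -0.3135  0.1138] jaw 25.5 z [ 0.006 -0.003 -1.   ] F [ 0.   0.3 -1. ] w 44.9 q [ 0.81  0.41 -0.46  1.54  0.19  1.23  0.78]
[ 0.5558 -0.058  -0.0986] -5.65
[-0.7  0.2  0.2 -0.2 -1.  -0.3  1.   1.7  0.2  0.4  1.  -1.2  0.3 -0.5
 -1.7 -0.7 -0.4  0.2 -2.  -1.7 -0.8 -0.4 -0.5 -0.3  1.   0.6  0.7  0.5]
-45 block [ 0.5111 -0.0536  0.    ] tcp [ 0.4941 -0.0519  0.    ]
-22.5 block [ 0.5335 -0.0558  0.    ] tcp [ 0.5165 -0.0541  0.    ]
-4.5 block [ 0.5514 -0.0576  0.    ] tcp [ 0.5345 -0.0559  0.    ]
```

Emit:
{"api": "carry_out", "payload": {"motion": [[[-0.01,0.02,0],0.08],[[-0.02,0.05,0],0.2],[[-0.03,0.085,0],0.34],[[-0.04,0.12,0],0.48],[[-0.05,0.155,0],0.62],[[-0.06,0.19,0],0.76],[[-0.068,0.22,0],0.9],[[-0.073,0.245,0],1.0],[[-0.076,0.258,0],1.027],[[-0.076,0.261,0],1.027],[[-0.076,0.261,-0.02],1.027],[[-0.076,0.261,-0.04],1.027],[[-0.076,0.261,-0.05],1.027],[[-0.076,0.261,-0.05],1.027],[[-0.076,0.261,-0.05],1.027]]}}

```text
time: 24.45
position: [0.4939, -0.0522, 0.0606]
tool_rot: [-2.33, -2.107, -0.001]
ft_force: [0.7, 1.1, -1.5]
grip_width: 0.511
```

```bash
cat > f3.py <<'E'
from fit import *
import sys
g=st(); d=snap('side','s9'); t=snap('top','t9'); z0=float(sys.argv[1])
J=(.5558,-.058,-.0986)
p=g['position']; a=np.arctan2(*R.from_rotvec(g['tool_rot']).as_matrix()[[1,0],0]); c=p[:2]+.017*np.array([np.sin(a),-np.cos(a)])
dx=c-J[:2]; cc,n=np.cos(J[2]),np.sin(J[2]); print('pred block jig',(cc*dx[0]+n*dx[1]).round(4),(-n*dx[0]+cc*dx[1]).round(4),'yaw err deg',np.degrees(a-np.pi/2-J[2]).round(2))
f=lambda a:np.clip(a.astype(float)*1.5,0,255).astype(np.uint8)
for q in(d,t):
  h=hull(q,[*c,a],z0).round().astype(int)
A=cv2.resize(d['pixels'][150:270,200:333],(400,360),interpolation=2);B=cv2.resize(t['pixels'][140:260,220:353],(400,360),interpolation=2)
for im,q,x0,y0 in((A,d,200,150),(B,t,220,140)):
  h=((hull(q,[*c,a],z0).reshape(-1,2)-[x0,y0]+.5)*3).round().astype(np.int32); cv2.polylines(im,[h],True,(255,0,255),1)
cv2.imwrite('pics/p9.png',f(np.hstack([A,B])))
E
python3 f3.py .065
```

```text
t 24.45 p [ 0.4939 -0.0522  0.0606] jaw 84.26 z [ 0.  0. -1.] F [ 0.7  1.1 -1.5] w 44.5 q [ 0.75  0.17 -0.75  1.96  0.14  1.05  1.41]
pred block jig -0.0451 -0.0003 yaw err deg -0.09
```

Emit:
{"api": "carry_out", "payload": {"motion": [[[0,0,-0.02],0],[[0,0,-0.04],0],[[0,0,-0.055],0],[[0,0,-0.062],0],[[0,0,-0.065],0],[[0,0,-0.065],0],[[0,0,-0.065],0]]}}

```text
time: 25.25
position: [0.4943, -0.0517, -0.0039]
tool_rot: [2.328, 2.108, 0.001]
ft_force: [-0.1, -0.4, -1.0]
grip_width: 0.511
```

```bash
python3 f3.py .0145
```

```text
t 25.25 p [ 0.4943 -0.0517 -0.0039] jaw 84.34 z [ 0.001 -0.    -1.   ] F [-0.1 -0.4 -1. ] w 44.4 q [ 0.71  0.27 -0.72  2.02  0.23  0.93  1.34]
pred block jig -0.0448 0.0002 yaw err deg -0.01
```

View pics/p9.png

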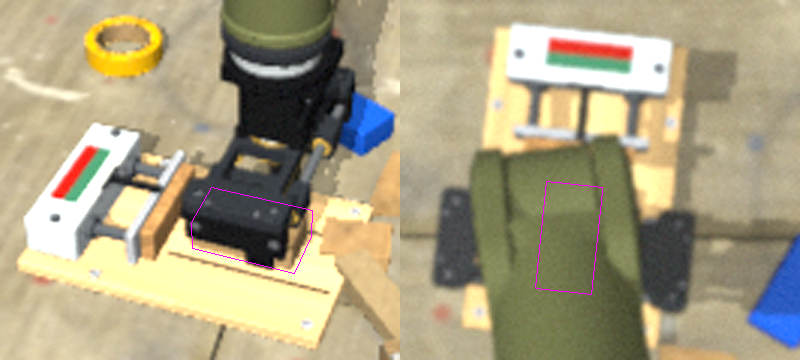

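The block is just above the bed, between the lines and short of the pad. In the side crop its outline is at (190–312, 187–273), and the pad is untouched. Lowering until it rests on the bed.

Emit:
{"api": "carry_out", "payload": {"motion": [[[0,0,-0.001],0],[[0,0,-0.002],0],[[0,0,-0.003],0],[[0,0,-0.003],0]]}}

```text
time: 25.75
position: [0.4936, -0.0517, -0.0077]
tool_rot: [-2.328, -2.109, -0.0]
ft_force: [-0.6, 0.4, -0.9]
grip_width: 0.511
```

Emit:
{"api": "carry_out", "payload": {"motion": [[[0,0,-0.001],0],[[0,0,-0.001],0]]}}

```text
time: 25.95
position: [0.4936, -0.0517, -0.0077]
tool_rot: [2.328, 2.109, -0.001]
ft_force: [-4.0, 0.2, 8.3]
grip_width: 0.514
```

It rests on the bed at exactly the predicted height. I'll ease the down-force and push toward the pad.

Emit:
{"api": "carry_out", "payload": {"motion": [[[0.003,-0.0003,0.0008],0],[[0.007,-0.0007,0.0008],0],[[0.011,-0.0011,0.0008],0],[[0.015,-0.0015,0.0008],0],[[0.018,-0.0018,0.0008],0],[[0.02,-0.002,0.0008],0],[[0.02,-0.002,0.0008],0],[[0.02,-0.002,0.0008],0]]}}

```text
time: 26.75
position: [0.514, -0.0537, -0.0077]
tool_rot: [2.328, 2.109, 0.001]
ft_force: [-2.3, -0.1, 3.6]
grip_width: 0.515
```

Emit:
{"api": "carry_out", "payload": {"motion": [[[0.002,-0.0002,0],0],[[0.005,-0.0005,0],0],[[0.008,-0.0008,0],0],[[0.01,-0.001,0],0],[[0.01,-0.001,0],0],[[0.01,-0.001,0],0]]}}

```text
time: 27.35
position: [0.5208, -0.0544, -0.0077]
tool_rot: [-2.326, -2.107, 0.007]
ft_force: [-11.2, 0.9, 13.4]
grip_width: 0.509
```

Emit:
{"api": "carry_out", "payload": {"motion": [[[0,0,0.001],0],[[0,0,0.0015],0],[[0,0,0.0015],0],[[0,0,0.0015],0]]}}

```text
time: 27.75
position: [0.5222, -0.0545, -0.0073]
tool_rot: [-2.327, -2.108, 0.002]
ft_force: [-3.3, 0.7, -3.9]
grip_width: 0.512
```

```bash
cat > pad.py <<'E'
from st import *
J=(.5558,-.058,-.0986); c,n=np.cos(J[2]),np.sin(J[2])
def W(q): return np.array([J[0]+c*q[0]-n*q[1],J[1]+n*q[0]+c*q[1],q[2]])
g=st(); dx=g['position'][:2]-J[:2]; jx=c*dx[0]+n*dx[1]; print('tcp jig',(jx*1e3).round(1),((-n*dx[0]+c*dx[1])*1e3).round(1),'pred travel mm',((jx+.017+.0425-.02)*1e3).round(1), 'Fpush',(-(c*g['ft_force'][0]+n*g['ft_force'][1])).round(1))
def strip(d,q0,q1,N=240):
    P=proj(d,[W(np.array(q0)+(np.array(q1)-q0)*k/N) for k in range(N+1)]).astype(np.float32)
    im=cv2.GaussianBlur(d['pixels'],(3,3),.6).astype(np.float32); return cv2.remap(im,P[:,0].reshape(1,-1),P[:,1].reshape(1,-1),cv2.INTER_LINEAR)[0]
def shift(a,b):
    best=[]
    N=len(a)
    for k in range(0,160):  # 0.25mm samples
        L=60; t=a[20:20+L]; u=b[20+k:20+k+L]
        if len(u)<L: break
        best.append(np.abs((t-t.mean(0))-(u-u.mean(0))).mean())
    k=int(np.argmin(best)); return k*.25,round(float(best[k]),1)
for nm,ref in(('side','s0'),('top','t0')):
    d=snap(nm,'pad_'+nm)
    for y,z in((.035,.04),(.040,.04),(.044,.035),(-.035,.042),(-.042,.042)):
        # strip from x=.015 to .075 along plate top edge
        a=strip(load(ref),(.015,y,z),(.075,y,z)); b=strip(d,(.015,y,z),(.075,y,z)); print(nm,y,z,shift(a,b))
E
python3 pad.py
```

```text
t 27.75 p [ 0.5222 -0.0545 -0.0073] jaw 84.35 z [-0.002  0.001 -1.   ] F [-3.3  0.7 -3.9] w 44.5 q [ 0.68  0.34 -0.7   1.95  0.27  0.95  1.31]
tcp jig -33.7 0.1 pred travel mm 5.8 Fpush 3.4
side 0.035 0.04 (8.75, 4.5)
side 0.04 0.04 (8.25, 1.5)
side 0.044 0.035 (7.75, 1.2)
side -0.035 0.042 (0.5, 10.2)
side -0.042 0.042 (0.0, 7.5)
top 0.035 0.04 (32.0, 8.4)
top 0.04 0.04 (31.5, 6.4)
top 0.044 0.035 (22.0, 7.6)
top -0.035 0.042 (13.75, 8.7)
top -0.042 0.042 (39.75, 6.4)
```

Emit:
{"api": "carry_out", "payload": {"motion": [[[0.002,-0.0002,-0.0003],0],[[0.004,-0.0004,-0.0003],0],[[0.006,-0.0006,-0.0003],0],[[0.008,-0.0008,-0.0003],0],[[0.009,-0.0009,-0.0003],0],[[0.009,-0.0009,-0.0003],0],[[0.009,-0.0009,-0.0003],0],[[0.009,-0.0009,-0.0003],0]]}}

```text
time: 28.65
position: [0.5306, -0.0555, -0.0072]
tool_rot: [-2.326, -2.107, 0.005]
ft_force: [-7.5, 1.0, -0.2]
grip_width: 0.511
```

```bash
python3 pad.py | head -6
```

```text
t 28.65 p [ 0.5306 -0.0555 -0.0072] jaw 84.35 z [-0.004  0.    -1.   ] F [-7.5  1.  -0.2] w 44.5 q [ 0.67  0.36 -0.7   1.93  0.28  0.96  1.31]
tcp jig -25.3 0.1 pred travel mm 14.2 Fpush 7.5
side 0.035 0.04 (18.0, 6.6)
side 0.04 0.04 (17.0, 2.9)
side 0.044 0.035 (16.5, 2.1)
side -0.035 0.042 (6.5, 9.6)
```

Emit:
{"api": "carry_out", "payload": {"motion": [[[0.001,-0.0001,-0.0002],0],[[0.002,-0.0002,-0.0002],0],[[0.002,-0.0002,-0.0002],0],[[0.002,-0.0002,-0.0002],0],[[0.002,-0.0002,-0.0002],0]]}}

```text
time: 29.25
position: [0.5325, -0.0557, -0.0073]
tool_rot: [-2.326, -2.107, 0.005]
ft_force: [-8.3, 0.3, 1.1]
grip_width: 0.512
```

```bash
python3 pad.py | head -6; python3 - <<'E'
from pad import *
# colour along pointer line on scale: dark pointer tip vs fields, jig y=0, z=.047
for nm,r in(('top','t0'),('top','pad_top'),('side','s0'),('side','pad_side')):
    for y in (0,.003,-.003):
        a=strip(load(r),(.07,y,.047),(.126,y,.047),28); print(r,y,[''.join('K' if p.max()<75 else 'R' if p[2]>1.6*p[1] else 'G' if p[1]>1.25*p[2] else 'w' for p in a)])
E
```

```text
t 29.25 p [ 0.5325 -0.0557 -0.0073] jaw 84.35 z [-0.004 -0.    -1.   ] F [-8.3  0.3  1.1] w 44.5 q [ 0.66  0.36 -0.7   1.92  0.28  0.96  1.31]
tcp jig -23.4 0.0 pred travel mm 16.1 Fpush 8.3
side 0.035 0.04 (19.75, 7.9)
side 0.04 0.04 (18.75, 2.6)
side 0.044 0.035 (18.25, 1.0)
side -0.035 0.042 (8.75, 10.0)
t 29.35 p [ 0.5325 -0.0557 -0.0073] jaw 84.35 z [-0.004 -0.    -1.   ] F [-8.5  0.2  0.3] w 44.3 q [ 0.66  0.36 -0.7   1.92  0.28  0.96  1.31]
tcp jig -23.5 0.0 pred travel mm 16.0 Fpush 8.4
side 0.035 0.04 (20.0, 8.0)
side 0.04 0.04 (18.75, 2.6)
side 0.044 0.035 (18.25, 1.1)
side -0.035 0.042 (8.75, 10.2)
side -0.042 0.042 (11.5, 7.5)
top 0.035 0.04 (3.5, 7.4)
top 0.04 0.04 (6.75, 7.0)
top 0.044 0.035 (39.75, 6.8)
top -0.035 0.042 (11.25, 8.4)
top -0.042 0.042 (12.0, 8.8)
t0 0 ['KKKwwwwwwwwGGGGwwRRRRRwwwwwww']
t0 0.003 ['wwwwwwwwwwwGGGGwwRRRRRwwwwwww']
t0 -0.003 ['wwKwwwwwwwwGGGGwwRRRRRwwwwwww']
pad_top 0 ['wwwKKKKKKKKKKKGwwRRRRRwwwwwww']
pad_top 0.003 ['wwwKKKwwwwwGGGGwwRRRRRwwwwwww']
pad_top -0.003 ['wwwwKKKKKKKKKKGwwRRRRRwwwwwww']
s0 0 ['KKKKwwwwwwGGGGGwRRRRRRwwwwwww']
s0 0.003 ['KKKKwwwwwwwGGGGwRRRRRRwwwwwww']
s0 -0.003 ['KKKKwwwwwwwGGGGwRRRRRRwwwwwww']
pad_side 0 ['KKKKKKKKKKKKKKKwRRRRRRwwwwwww']
pad_side 0.003 ['KKKKwwwwwwwKKKKwRRRRRRwwwwwww']
pad_side -0.003 ['KKKwwwwwwwKKKKGwRRRRRRwwwwwww']
```

The pointer tip is over green in both views, travel is about 16–18.5 mm and the push 8.4 N. Now holding.

Emit:
{"api": "carry_out", "payload": {"motion": [[[0,0,0],0],[[0,0,0],0],[[0,0,0],0],[[0,0,0],0],[[0,0,0],0],[[0,0,0],0],[[0,0,0],0],[[0,0,0],0],[[0,0,0],0],[[0,0,0],0],[[0,0,0],0],[[0,0,0],0],[[0,0,0],0],[[0,0,0],0],[[0,0,0],0],[[0,0,0],0],[[0,0,0],0],[[0,0,0],0],[[0,0,0],0],[[0,0,0],0]]}}

```text
time: 31.45
position: [0.5325, -0.0557, -0.0073]
tool_rot: [-2.326, -2.107, 0.005]
ft_force: [-9.3, 0.2, 1.2]
grip_width: 0.513
```

Emit:
{"api": "carry_out", "payload": {"motion": [[[0,0,0],0],[[0,0,0],0],[[0,0,0],0],[[0,0,0],0],[[0,0,0],0],[[0,0,0],0],[[0,0,0],0],[[0,0,0],0],[[0,0,0],0],[[0,0,0],0],[[0,0,0],0],[[0,0,0],0],[[0,0,0],0],[[0,0,0],0],[[0,0,0],0]]}}

```text
time: 32.95
position: [0.5325, -0.0557, -0.0073]
tool_rot: [-2.326, -2.107, 0.005]
ft_force: [-9.0, 1.5, 1.6]
grip_width: 0.512
```

```bash
python3 pad.py | head -5; python3 - <<'E'
from bench import ticket; print(ticket.close_job())
E
```

```text
t 32.95 p [ 0.5325 -0.0557 -0.0073] jaw 84.35 z [-0.004 -0.    -1.   ] F [-9.   1.5  1.6] w 44.5 q [ 0.66  0.36 -0.7   1.92  0.28  0.96  1.31]
tcp jig -23.4 0.0 pred travel mm 16.1 Fpush 9.1
side 0.035 0.04 (20.0, 8.0)
side 0.04 0.04 (18.75, 2.6)
side 0.044 0.035 (18.25, 1.1)
the job is handed in; nothing more can be done
None
```

The pale block is on the jig bed, pressed endways on the cork pad with the pointer in green. I held it there for over 3.5 s and handed the job in still gripping and pushing, at about 33 s.

**How it went:** The saw's rail left no room for the gripper at the block's start position. I dragged the block clear first, pressing on it from above, and it tipped for a moment and settled flat again. I then regrasped it squarely and carried it to the jig.

**Last checks before hand-in:**
- **Push and travel:** the push was 9.1 N, which at 500 N/m is about 18 mm. The pad shift in the side view gave about 18.5 mm, and the arm position gave 16 mm. All three are in green, and both cameras showed the pointer tip over green.
- **Hold:** the arm did not move between readings, and the jaw opening stayed at 44.5 mm.
- **Alignment:** by the arm pose, the block is within about 1 mm of the middle between the lines, and within 1° of the jig's direction. The arm's height reading matched the block resting on the bed.

**What disagreed or went unchecked:**
- **Tip height:** the real fingertips stood about 25 mm higher than the reported TCP, so I set heights by contact force.
- **Pad shift:** the top view and the pad's far side in the side view gave no usable match, so I left those readings out.
- **Bystanders:** I did not measure the sanding block, tape and ring again afterwards. No move went near them.

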